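# Clear the drying bar: collar off, sleeves into the V-cradle

### The job

Slide the stop collar off the free end of the drying bar and put it in the steel tray while both sleeves stay on the bar. Then slide the two white sleeves off the bar into the V-cradle in line with it and push them on until the first rests against the end stop and the second against the first, both lying square in the V. Do not let a sleeve fall on the bench, and leave the beaker and the jar standing where they are.

Things in the scene. Friction and masses are not known exactly. Their poses are not given: they have to be found in the camera images.
- stand: Drying stand, fixed, aluminium and steel, 475 mm long. Origin on the bench under its middle; y axis along the bar from post to free end, z up. Post 40 mm wide, its face at y -240 mm, its top 15 mm above the bar axis. Round level steel bar, 15 mm diameter, axis at x 0, 120 mm above the bench, free end at y +50 mm. Beyond it, in line, a V-cradle with an end stop. Base plate 90 mm wide, 12 mm thick.
- bar_tip (a point): Centre of the bar's free end, on its axis, 120 mm above the bench; axes as the stand's (y points out of the end, away from the post).
- bar_root (a point): Point on the bar's axis where it leaves the post, 290 mm from the free end; same axes.
- cradle_stop (a point): On the face of the upright end stop plate (50 mm wide, top 124 mm above the bench), 138 mm beyond the bar's free end, 108.5 mm above the bench, on the axis of a sleeve lying in the cradle. The open-topped 90-degree V runs from 20 mm before the bar's end up to this stop: valley 73 mm above the bench, rims 22 mm either side, 95 mm up. A sleeve on the bar rides 4 mm above its faces.
- collar_center (a point): Centre of the dark steel stop collar, outermost on the bar, 0.16 kg, 44 mm long along its y axis, bore 19 mm: a flange 56 mm diameter, 14 mm thick at its post end, then a hub 40 mm diameter, 30 mm long (from 8 mm on the post side of this point to 22 mm on the free-end side). Not clamped: it hangs loose, axis 2 mm below the bar's, 6 to 34 mm of bare bar beyond it.
- sleeve_a_center (a point): Centre of the outer of two equal white plastic sleeves threaded on the bar (the one next to the collar): plain tube 50 mm outside diameter, 30 mm bore, 60 mm long along its y axis, about 0.12 kg. It hangs loosely on the bar, axis 7.5 mm below the bar's, and may roll about its axis.
- sleeve_b_center (a point): Centre of the inner sleeve (the one nearer the post), same as the other. At the start at least 45 mm of bare bar lie between the post and its near end.
- tray: Shallow open steel tray fixed on the bench at the left or the right end of the stand, 160 mm (its x) by 130 mm (its y), walls 4 mm thick, 26 mm high; floor 4 mm above the bench. Origin at the centre of its underside. A collar lying in it has its centre about 25 to 32 mm above the bench.
- hotplate: White hot-plate stirrer, 150 by 130 mm, 62 mm high, fixed, at the other end of the stand from the tray. Not needed. Origin at the centre of its underside.
- beaker_center (a point): Centre of an empty glass beaker, 68 mm diameter, 85 mm tall, on the bench beyond the stand. Leave alone.
- jar_center (a point): Centre of a brown glass jar, 60 mm diameter, 75 mm tall, beyond the stand. Leave alone.
Not all that is in view belongs to the job. What is shaped like the tray but blue is not meant.

How it is judged:
On the way, in this order (a step that is already met when the one before it is completed fails the run):
1. The collar is clear of the bar's end (or lifted away from it) while both sleeves are still on the bar (x of sleeve_a_center in the frame of stand between -0.012 and 0.012 m and z of sleeve_a_center in the frame of stand between 0.1 and 0.125 m and y of sleeve_a_center in the frame of stand between -0.24 and 0.02 m and x of sleeve_b_center in the frame of stand between -0.012 and 0.012 m and z of sleeve_b_center in the frame of stand between 0.1 and 0.125 m and y of sleeve_b_center in the frame of stand between -0.24 and 0.02 m and distance between collar_center and bar_root above 0.315 m), for 0.1 s.
2. The collar lies in the tray, let go, while both sleeves are still on the bar (x of sleeve_a_center in the frame of stand between -0.012 and 0.012 m and z of sleeve_a_center in the frame of stand between 0.1 and 0.125 m and y of sleeve_a_center in the frame of stand between -0.24 and 0.02 m and x of sleeve_b_center in the frame of stand between -0.012 and 0.012 m and z of sleeve_b_center in the frame of stand between 0.1 and 0.125 m and y of sleeve_b_center in the frame of stand between -0.24 and 0.02 m and x of collar_center in the frame of tray between -0.075 and 0.075 m and y of collar_center in the frame of tray between -0.06 and 0.06 m and z of collar_center in the frame of tray between 0.015 and 0.045 m and contact force between the fingers and collar below 0.05 N and linear speed of collar below 0.03 m/s), for 0.2 s.
At the end, for the whole second after the job is handed in: Collar at rest in the tray. Both sleeves off the bar, at rest in the V-cradle, centred within 3.5 mm sideways, 3 mm in height, 0.06 rad; first sleeve's end within 6 mm of the end stop, second sleeve's centre at most 102 mm from the stop (12 mm of gaps in the row) (x of collar_center in the frame of tray between -0.075 and 0.075 m and y of collar_center in the frame of tray between -0.06 and 0.06 m and z of collar_center in the frame of tray between 0.015 and 0.045 m and x of sleeve_a_center in the frame of stand between -0.0035 and 0.0035 m and z of sleeve_a_center in the frame of stand between 0.1055 and 0.1115 m and angle between the y axis of each of sleeve_a_center, sleeve_b_center and the y axis of stand, either way round below 0.06 rad and x of sleeve_b_center in the frame of stand between -0.0035 and 0.0035 m and z of sleeve_b_center in the frame of stand between 0.1055 and 0.1115 m and y of sleeve_a_center in the frame of stand above 0.152 m and y of sleeve_b_center in the frame of stand above 0.086 m and linear speed of each of collar, sleeve_a, sleeve_b below 0.02 m/s and angular speed of each of collar, sleeve_a, sleeve_b below 0.3 rad/s); the robot touches nothing.
It fails at once if A sleeve has fallen off the stand (height (world z) of any of sleeve_a_center, sleeve_b_center below 0.08 m).
It fails at once if The beaker or the jar was shifted by more than 30 mm or knocked over (distance of any of beaker_center, jar_center from where it was at the start of the episode above 0.03 m or angle between any of beaker_center, jar_center's own z axis and vertical above 0.5 rad).
It also fails if it takes over 67 s, if anything falls off the work surface, if the arm or the gripper's body presses on something with over 40 N, if the wrist force passes 120 N, or if a joint passes its speed limit or range.

### The arm

A 7-joint arm with a two-finger parallel gripper is mounted at the origin on the work surface. World frame = base frame: x ahead of the robot, y to its left, z up, the work surface at z = 0. Lengths are in m, angles in rad, forces in N, time in s.
With the tool pointing down it reaches from about 0.35 to 0.9 m from the base axis. Payload 8.1 kg.
Tool frame: the origin (TCP) lies at the very end of the fingers, on their centre line; the grasp point (between the pads) lies 19 mm behind it; x points along the fingers, y is the direction in which the jaws open and shut, and the axes are right-handed (so a half turn about x gives the same grasp; the last joint's range is limited). The gripper opens to 92 mm and grips with 3 to 60 N. Pads are 19 mm wide; open, the fingers measure 130 mm over their backs; the gripper's body (75 mm by 190 mm) begins 47 mm behind the grasp point.
Start: joints at [-1.261, 0.434, 0.025, 1.573, -0.012, 1.134, -0.075], TCP at [0.251, 0.573, 0.227] pointing down, gripper open.
Joint ranges: [-2.62, 2.62], [-0.44, 2.09], [-1.27, 1.32], [0.08, 2.57], [-1.32, 4.46], [0.12, 2], [-2.74, 2.74]. Speed limits (rad/s): [2.22, 2.22, 3.01, 3.01, 3.14, 3.14, 3.14].

### API

Orientations are given as a unit quaternion [w, x, y, z].
In Python, from station import move_ptp, line_to, set_joints, move_gripper, dwell, solve_ik, camera, camera_model, Unreachable, job_done, outline_of, spot_point, get_clock, get_joint_positions, get_joint_vel, get_joint_torque, get_tcp_pos, get_ee_rot, get_ft_force, get_moment, get_gripper_width gives the robot as it stands. Calls block until the motion is done:
- move_ptp(position, orientation): joint-space move of the TCP to a pose.
- line_to(position, orientation=None, v=0.15, guard=None): straight line of the TCP; orientation=None keeps the orientation; v is the mean speed in m/s. With guard (N) it stops when the force on the tool has changed by that much, and returns True; else False.
- set_joints(angles): joint-space move.
- move_gripper(opening, f_grip=None): finger opening in m; f_grip is the grip in N (None keeps the last); returns when the fingers have stopped.
- dwell(seconds).
- solve_ik(position, orientation): joint angles nearest the present ones, or None.
- camera(name): name is "side" or "top" or "wrist"; returns the picture (400x640x3 uint8, red, green, blue); there is no depth.
- camera_model(name): a dict with "mtx" (3x3 intrinsics, pixels), "R" (3x3) and "t" (3): a world point X has camera coordinates R X + t; the wrist camera has in their place "hand_eye" (4x4, takes a point from camera to tool coordinates, whose origin is the TCP and whose axes are the tool frame's). Camera axes: x right, y down, z forward; pixel columns grow to the right and rows downward; lengths in m; the calibration is good to about 2 mm. A picture is of the moment at which its call begins: read the wrist's pose just before it. camera_model takes no time and is no camera call.
A pose or a line that the arm cannot do raises Unreachable and nothing moves.
- job_done(): hands the job in, once; it reports no verdict.
Trained networks look in the newest picture that a camera, given by its name, has taken for a name from the list of things; names that differ only in an ending like _2 or _b are one class to them, and where a whole thing is asked for, a point or a joint stands for the part that bears it (a point fixed in the world has none). Each returns a list of dicts, best first, with "p" (0 to 1); they miss things now and then, are a little off and sometimes report something else, mostly with a low value. They report only what shows in the picture. A call takes as long as a camera call. They do not tell look-alikes from the thing itself.
- outline_of(camera, label): "region" (400x640 bool, what is visible of it).
- spot_point(camera, label): "xyz" ([x, y, z] in m, in the coordinates of the camera as it stood for that picture, good to about 4 mm: a listed point, or the origin of a listed thing).
Readings, each from a call of its own:
- get_clock(): time.
- get_joint_positions(): joint angles.
- get_joint_vel(): joint speeds.
- get_joint_torque(): joint torques, N m.
- get_tcp_pos(): TCP position.
- get_ee_rot(): TCP orientation.
- get_ft_force(): force on the tool from outside, world axes, zero at the start.
- get_moment(): the same for the moment, N m.
- get_gripper_width(): finger opening in m.
Only numpy, scipy, OpenCV 4.12 (cv2) and the standard library are available. Lean on these libraries where they do the work, as an engineer would, in place of code of your own. Each camera call takes 0.05 s, during which the arm holds its last target.

## Working session

There is one attempt and no reset: what is moved stays moved. The work goes in short steps, each a Python script; the robot and the scene stay as the last script left them, time stands still between calls to the robot, and variables do not carry over. Pictures are saved under pics/ and viewed, and the job is handed in when it is done.

```bash
ls; mkdir -p pics
cat > h.py <<'E'
import numpy as np, cv2
from station import *
from scipy.spatial.transform import Rotation as Rot
def save(name,img): cv2.imwrite('pics/'+name+'.png',img[:,:,::-1])
def T_cam(name,pos=None,q=None):
    m=camera_model(name)
    if name!='wrist':
        R=np.array(m['R']);t=np.array(m['t']);T=np.eye(4);T[:3,:3]=R.T;T[:3,3]=-R.T@t;return T
    T=np.eye(4);T[:3,:3]=Rot.from_quat(np.roll(q,-1)).as_matrix();T[:3,3]=pos
    return T@np.array(m['hand_eye'])
def proj(name,X,T=None):
    T=T_cam(name) if T is None else T
    c=np.linalg.inv(T)@np.append(X,1);p=np.array(camera_model(name)['mtx'])@c[:3];return p[:2]/p[2]
def spot(name,label,T=None,n=1):
    T=T_cam(name) if T is None else T
    return [(round(d['p'],2),np.round((T@np.append(d['xyz'],1))[:3],4)) for d in spot_point(name,label)[:n]]
E
python3 - <<'E'
from h import *
print(get_clock(),get_tcp_pos(),get_ee_rot(),get_gripper_width())
for c in ['side','top','wrist']:
    pos,q=get_tcp_pos(),get_ee_rot()
    save(c+'0',camera(c)); 
    T=T_cam(c,pos,q); print(c,T[:3,3].round(3),T[:3,2].round(2))
    for l in ['stand','bar_tip','bar_root','cradle_stop','collar_center','sleeve_a_center','tray','hotplate','beaker_center','jar_center']:
        print(c,l,spot(c,l,T,3))
print(get_clock())
E
```

```text
pics
0.0 [0.25056806 0.57201628 0.2259376 ] [ 0.69203575  0.14437335  0.69215645 -0.14547269] 0.0917027152839334
side [0.443 0.776 0.575] [ 0.06 -0.86 -0.51]
side stand [(0.71, array([0.5091, 0.0511, 0.0028])), (0.28, array([ 0.7197, -0.067 ,  0.0381]))]
side bar_tip [(0.7, array([0.5185, 0.0924, 0.1182]))]
side bar_root []
side cradle_stop [(0.68, array([0.539 , 0.2377, 0.1111]))]
side collar_center [(0.7, array([ 0.486 , -0.1054,  0.1157])), (0.61, array([0.7155, 0.0893, 0.0433]))]
side sleeve_a_center [(0.63, array([ 0.4966, -0.0225,  0.1095])), (0.16, array([0.5124, 0.0493, 0.0044]))]
side tray [(0.89, array([ 0.4936, -0.3979, -0.0018])), (0.64, array([ 0.2607, -0.3589,  0.0032]))]
side hotplate [(0.73, array([0.4723, 0.3855, 0.0039]))]
side beaker_center [(0.81, array([0.7171, 0.0912, 0.0458])), (0.57, array([ 0.7189, -0.0694,  0.0367])), (0.42, array([0.5142, 0.0628, 0.1179]))]
side jar_center [(0.58, array([ 0.7188, -0.07  ,  0.0397]))]
top [0.173 0.022 1.612] [ 0.2  -0.   -0.98]
top stand [(0.86, array([0.5108, 0.0501, 0.0008])), (0.57, array([ 0.494 , -0.4004, -0.002 ]))]
to
[... 156 characters left out ...]
rray([0.5162, 0.0658, 0.115 ])), (0.16, array([ 0.491 , -0.3999, -0.0037]))]
top sleeve_a_center [(0.81, array([ 0.5022, -0.0208,  0.1103]))]
top tray [(0.81, array([ 0.2637, -0.3626,  0.0007])), (0.57, array([ 0.49  , -0.4   , -0.0018])), (0.17, array([0.7126, 0.0883, 0.0391]))]
top hotplate [(0.95, array([0.4746, 0.3828, 0.0025]))]
top beaker_center [(0.69, array([0.7121, 0.0899, 0.0421]))]
top jar_center [(0.53, array([ 0.7237, -0.0673,  0.0393]))]
wrist [0.191 0.599 0.385] [ 0.22 -0.1  -0.97]
wrist stand []
wrist bar_tip []
wrist bar_root []
wrist cradle_stop []
wrist collar_center []
wrist sleeve_a_center []
wrist tray []
wrist hotplate []
wrist beaker_center []
wrist jar_center []
1.65
```

View pics/side0.png

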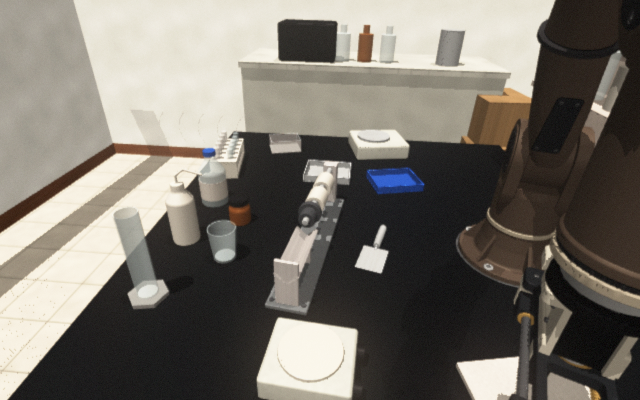

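View pics/top0.png

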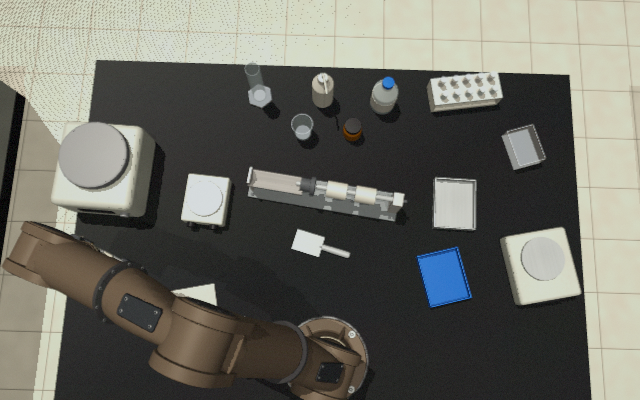

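Run:
```python
from h import *
im=cv2.imread('pics/side0.png')
cr=cv2.resize(im[60:260,180:500],None,fx=2.5,fy=2.5,interpolation=cv2.INTER_CUBIC); cv2.imwrite('pics/sidez.png',cr)
```

```text
(no output)
```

View pics/sidez.png

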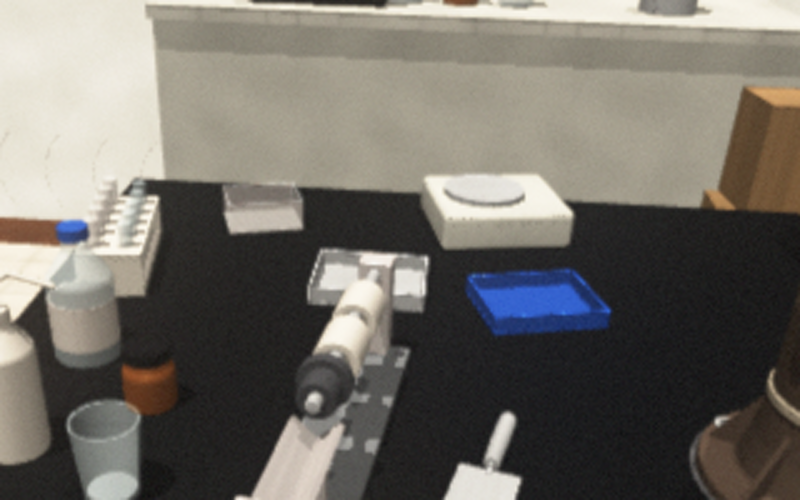

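The side view shows the collar at about px (311,213), with the sleeves behind it toward the post and the steel tray at (328,170). In the top view the collar is at (307,186), the cradle runs to (250,180), and the steel tray is at (454,203). The network's other tray hit is the blue one at (445,276). Next I'll check that the poses are reachable and take wrist views.

```bash
cat >> h.py <<'E'
O=np.array([0.510,0.0505,0.]); YAW=np.arctan2(-0.1447,0.9895)
def S(x,y,z): # stand->world
    c,s=np.cos(YAW),np.sin(YAW); return O+np.array([c*x-s*y, s*x+c*y, z])
def toS(p):
    c,s=np.cos(YAW),np.sin(YAW); d=np.array(p)-O; return np.array([c*d[0]+s*d[1],-s*d[0]+c*d[1],d[2]]).round(4)
def Q(sign=1,yaw=None):
    yaw=YAW if yaw is None else yaw
    x=np.array([0,0,-1.]);y=sign*np.array([np.cos(yaw),np.sin(yaw),0]);z=np.cross(x,y)
    return np.roll(Rot.from_matrix(np.c_[x,y,z]).as_quat(),1)
E
python3 - <<'E'
from h import *
for s in (1,-1):
    for n,p in dict(col=S(0,.02,.25),lo=S(0,.02,.1),stop=S(0,.16,.1),b=S(0,-.15,.1),tray=np.array([.492,-.4,.013])).items():
        j=solve_ik(p,Q(s)); print(s,n,None if j is None else np.round(j,2))
E
```

```text
1 col [-0.73  0.26  0.62  1.83 -0.17  1.1  -0.2 ]
1 lo [-0.63  0.45  0.53  2.01 -0.32  0.77 -0.06]
1 stop [-0.77  0.51  0.43  1.87 -0.28  0.82 -0.34]
1 b [-0.44  0.46  0.72  2.07 -0.43  0.77  0.4 ]
1 tray [ 0.13  0.8   0.75  1.79 -0.72  0.85  1.08]
-1 col [ 0.54  0.43 -1.06  1.74  0.4   1.21  2.37]
-1 lo [-0.14  0.42 -0.13  1.97  0.08  0.76  2.68]
-1 stop [-0.29  0.5  -0.24  1.83  0.16  0.83  2.38]
-1 b [-0.68  0.64  1.15  2.08 -0.76  0.92 -2.39]
-1 tray [-0.04  1.01  1.14  1.8  -1.05  1.09 -1.79]
```

Run:
```python
from h import *
move_ptp(S(0,.05,.30),Q())
for i,y in enumerate((.08,-.06)):
    line_to(S(0,y,.30),Q(),v=.25)
    pos,q=get_tcp_pos(),get_ee_rot()
    save('wrist%d'%(i+1),camera('wrist')); T=T_cam('wrist',pos,q)
    for l in ['stand','bar_tip','bar_root','cradle_stop','collar_center','sleeve_a_center']:
        r=spot('wrist',l,T,2); print(l,r,[toS(a[1]) for a in r])
print(get_clock(),get_tcp_pos(),S(0,-.06,.3),get_ft_force())
```

```text
stand [(0.79, array([ 0.5049,  0.0532, -0.0006]))] [array([-0.0054,  0.0019, -0.0006])]
bar_tip [(0.91, array([0.5166, 0.1041, 0.1158])), (0.64, array([0.508 , 0.0519, 0.0009]))] [array([-0.0012,  0.054 ,  0.1158]), array([-0.0022,  0.0011,  0.0009])]
bar_root [] []
cradle_stop [(0.94, array([0.5349, 0.2367, 0.1099]))] [array([-0.0023,  0.1878,  0.1099])]
collar_center [(0.9, array([0.5079, 0.0643, 0.1163])), (0.31, array([0.5333, 0.2402, 0.1117]))] [array([-0.0041,  0.0134,  0.1163]), array([-0.0044,  0.1911,  0.1117])]
sleeve_a_center [(0.57, array([ 0.5013, -0.0226,  0.1098]))] [array([ 0.002 , -0.0736,  0.1098])]
stand [(0.62, array([0.5053, 0.0532, 0.0007]))] [array([-0.005 ,  0.002 ,  0.0007])]
bar_tip [(0.56, array([0.5171, 0.103 , 0.1144]))] [array([-0.0006,  0.053 ,  0.1144])]
bar_root [] []
cradle_stop [(0.66, array([ 0.4883, -0.1042,  0.1116])), (0.17, array([0.51  , 0.0644, 0.1176]))] [array([ 0.0009, -0.1562,  0.1116]), array([-0.002 ,  0.0138,  0.1176])]
collar_center [(0.85, array([0.5108, 0.0636, 0.1153]))] [array([-0.0011,  0.0131,  0.1153])]
sleeve_a_center [(0.89, array([ 0.5027, -0.0226,  0.1082]))] [array([ 0.0034, -0.0734,  0.1082])]
5.3 [ 0.50141793 -0.00811961  0.29988384] [ 0.50131821 -0.00886857  0.3       ] [ 0.76257548 -1.2981379   0.81794742]
```

```bash
python3 -c "
import cv2,numpy as np
cv2.imwrite('pics/w12.png',np.hstack([cv2.resize(cv2.imread('pics/wrist%d.png'%i),(400,250),interpolation=cv2.INTER_AREA) for i in (1,2)]))"
```

```text
(no output)
```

View pics/wrist1.png

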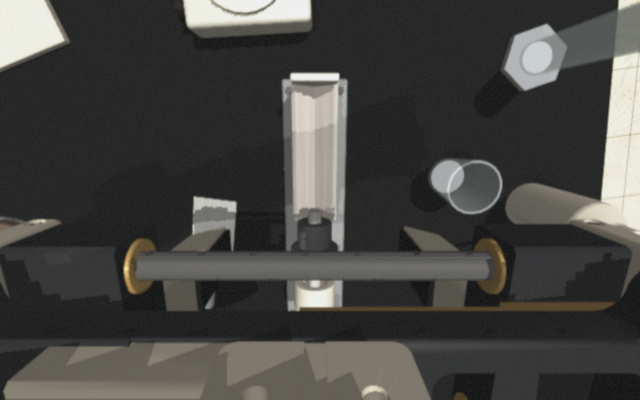

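View pics/wrist2.png

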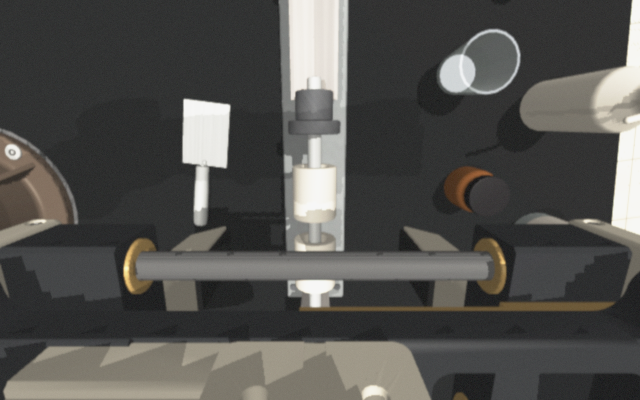

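The wrist views show the bar running vertically at column ~315. In the second picture the hub spans columns 295–333 at row 105, the flange is at row 127, and the sleeves are at rows 190 and 265. I'll measure the bar line from the pixel edges.

Run:
```python
from h import *
def ray(u,v,T,z):
    d=T[:3,:3]@(np.linalg.inv(np.array(camera_model('wrist')['mtx']))@[u,v,1]); o=T[:3,3]
    return toS(o+d*(z-o[2])/d[2])
q=get_ee_rot()
T2=T_cam('wrist',get_tcp_pos(),q); T1=T2.copy(); T1[:3,3]+=S(0,.08,0)-S(0,-.06,0)
g={i:cv2.cvtColor(cv2.imread('pics/wrist%d.png'%i),cv2.COLOR_BGR2GRAY).astype(float) for i in (1,2)}
def edges(i,r,a,b):
    row=g[i][r-1:r+2,a:b].mean(0); d=np.diff(row); return row
for i,r,z in ((2,83,.12),(2,150,.12),(2,230,.12),(2,105,.118),(2,190,.1125),(1,120,.095),(1,180,.095),(2,30,.095),(1,215,.12)):
    print(i,r,g[i][r-1:r+2,284:350].mean(0).astype(int).tolist())
T={1:T1,2:T2}
for n,i,u,v,z in [('tip bar',2,315,82,.12),('bar mid',2,315.5,230,.12),('hub',2,314,105,.118),('sleeve',2,315,190,.1125),('stop top',1,315.5,80,.12),('cradle',1,315.5,150,.095),('tipend',2,314,77,.1275),('hub far end',2,314,90,.138),('flange far',2,314,121,.146)]: print(n,ray(u,v,T[i],z))
```

```text
2 83 [127, 127, 128, 126, 127, 134, 174, 221, 230, 233, 238, 239, 239, 240, 239, 239, 237, 238, 238, 238, 239, 238, 218, 178, 188, 215, 231, 240, 244, 246, 246, 246, 244, 242, 238, 230, 214, 194, 196, 201, 206, 214, 223, 223, 223, 222, 222, 225, 226, 229, 236, 238, 235, 220, 194, 184, 184, 186, 200, 205, 202, 189, 155, 95, 51, 49]
2 150 [92, 105, 108, 107, 108, 104, 105, 105, 105, 106, 106, 106, 107, 107, 107, 107, 105, 104, 106, 104, 105, 105, 104, 114, 147, 177, 201, 219, 230, 237, 238, 235, 233, 231, 225, 217, 199, 179, 180, 184, 187, 187, 185, 185, 185, 186, 187, 186, 186, 187, 188, 187, 188, 187, 186, 185, 188, 186, 187, 185, 165, 123, 71, 46, 45, 46]
2 230 [43, 76, 125, 142, 136, 131, 129, 129, 130, 129, 130, 129, 129, 129, 128, 128, 127, 127, 129, 128, 128, 129, 128, 126, 127, 146, 159, 171, 180, 188, 189, 184, 174, 165, 160, 146, 139, 150, 166, 169, 171, 172, 176, 175, 174, 174, 176, 174, 175, 174, 175, 173, 174, 174, 175, 175, 178, 185, 190, 170, 105, 56, 49, 49, 47, 49]
2 105 [127, 128, 129, 130, 130, 130, 130, 130, 128, 128, 120, 89, 76, 81, 89, 93, 99, 103, 106, 108, 110,
[... 1464 characters left out ...]
 235, 239, 239, 235, 211, 187, 186, 185, 186, 194, 209, 208, 192, 157, 93, 54]
1 215 [41, 71, 94, 102, 105, 105, 105, 104, 105, 111, 116, 118, 119, 119, 118, 116, 115, 116, 113, 110, 107, 107, 106, 102, 92, 96, 104, 106, 110, 114, 115, 115, 110, 112, 107, 104, 99, 97, 104, 108, 110, 110, 109, 107, 109, 109, 110, 112, 113, 122, 150, 177, 160, 150, 150, 150, 150, 150, 147, 125, 78, 44, 41, 39, 39, 38]
tip bar [0.0007 0.0465 0.12  ]
bar mid [ 0.0013 -0.1147  0.12  ]
hub [-0.0004  0.024   0.118 ]
sleeve [ 0.0007 -0.069   0.1125]
stop top [0.0012 0.1885 0.12  ]
cradle [0.0013 0.1149 0.095 ]
tipend [-0.0004  0.0503  0.1275]
hub far end [-0.0004  0.037   0.138 ]
flange far [-0.0004  0.0075  0.146 ]
```

The axes agree to about 1 mm, the bar tip is at y 0.0503, and the collar centre is at y ≈ 0.014. Now I'll grasp the hub.

```bash
python3 - <<'E'
from h import *
line_to(S(0,.022,.30),Q(),v=.25)
print(line_to(S(0,.022,.102),Q(),v=.15,guard=8))
f0=get_ft_force(); print(f0)
move_gripper(.036,f_grip=20)
print(get_gripper_width(),get_ft_force()-f0,toS(get_tcp_pos()),get_clock())
save('side_grip',camera('side')); pos,q=get_tcp_pos(),get_ee_rot(); save('w3',camera('wrist'))
E
python3 -c "
import cv2
im=cv2.imread('pics/side_grip.png');cv2.imwrite('pics/side_gripz.png',cv2.resize(im[100:320,200:440],None,fx=2.5,fy=2.5))"
```

```text
False
[-0.35709279  0.18449748 -0.24991217]
0.03886501887130369 [ 0.34132559 -0.02098164  0.67208084] [-0.0002  0.022   0.102 ] 8.125
```

View pics/side_gripz.png

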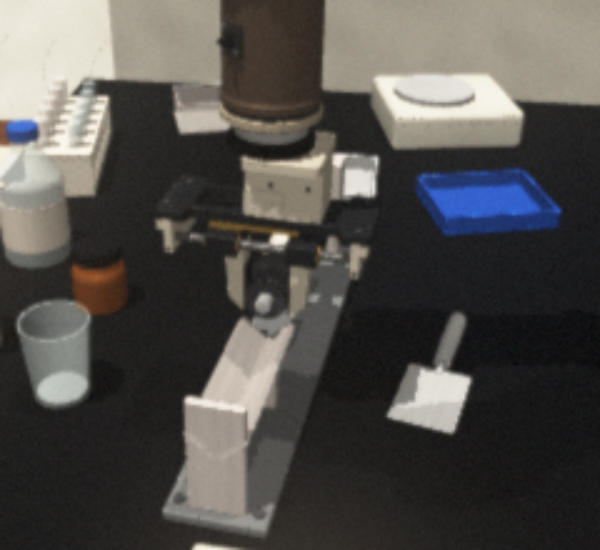

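The fingers straddle the hub just above the cradle rims and the force readings are calm. Pulling it off now.

Run:
```python
from h import *
line_to(S(0,.022,.1035),Q(),v=.03); print(get_ft_force())
print(line_to(S(0,.110,.1035),Q(),v=.1,guard=15), get_ft_force(),get_gripper_width(),toS(get_tcp_pos()))
dwell(.1)
print(line_to(S(0,.110,.28),Q(),v=.2), get_ft_force(),get_clock())
save('side_off',camera('side')); save('top_off',camera('top'))
print([(l,spot('top',l,n=2)) for l in('tray','sleeve_a_center')], [toS(a[1]) for a in spot('side','sleeve_a_center',n=2)])
r=[d for d in outline_of('top','tray')]
for d in r[:2]:
    c=cv2.findContours(d['region'].astype(np.uint8),0,2)[0]; c=max(c,key=cv2.contourArea); print(d['p'],cv2.minAreaRect(c))
im=cv2.imread('pics/side_off.png');cv2.imwrite('pics/side_offz.png',cv2.resize(im[60:320,200:440],None,fx=2.3,fy=2.3))
```

```text
[ 0.52670624  0.38490362 -1.76960693]
False [ 0.24578656 -0.77351591 -1.98929746] 0.038473900792361355 [1.000e-04 1.091e-01 1.035e-01]
False [ 0.04744193 -0.45448711 -2.55674779] 10.6417
[('tray', [(0.9, array([ 0.4914, -0.3981, -0.0021])), (0.68, array([ 0.2602, -0.3636,  0.0052]))]), ('sleeve_a_center', [(0.71, array([ 0.5018, -0.022 ,  0.1114]))])] [array([-0.0042, -0.0708,  0.1088]), array([0.0024, 0.0474, 0.1218])]
0.98 ((453.2159423828125, 203.5447540283203), (45.28663635253906, 51.08781814575195), 3.5763344764709473)
0.76 ((442.6922912597656, 276.71673583984375), (53.71029281616211, 43.41581726074219), 74.98163604736328)
```

View pics/side_offz.png

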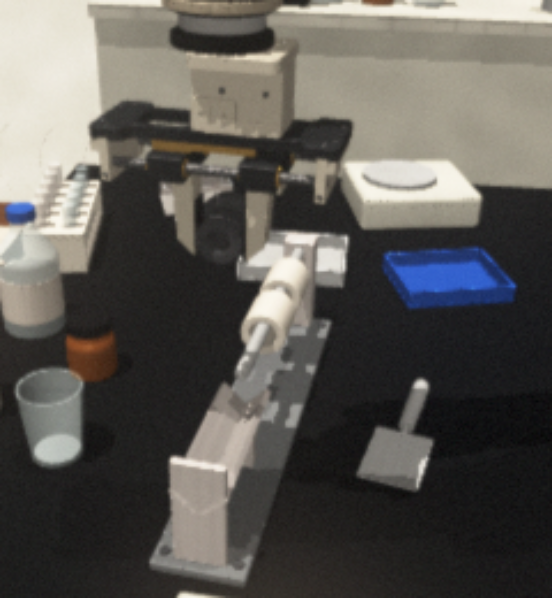

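Run:
```python
from h import *
t=np.array([.492,-.393,0])
q=Q(1,np.radians(-4))
move_ptp(t+[0,0,.28],q)
line_to(t+[0,0,.06],q,v=.2)
print(line_to(t+[0,0,.017],q,v=.06,guard=4),get_tcp_pos(),get_ft_force())
move_gripper(.065); dwell(.3)
line_to(t+[0,0,.15],q,v=.15); dwell(.2)
print(get_clock(),get_ft_force())
save('top_tr',camera('top'));save('wr_tr',camera('wrist'));save('side_tr',camera('side'))
print(spot('top','collar_center',n=2),spot('side','sleeve_a_center'),spot('side','sleeve_b_center',n=2))
```

```text
True [ 0.49142676 -0.39209721  0.01617935] [0.07656929 1.49567787 5.86579742]
17.0833 [-0.4065831   0.62022111  0.40928133]
[(0.67, array([ 0.486 , -0.3883,  0.0208])), (0.42, array([0.7139, 0.0898, 0.0437]))] [(0.8, array([ 0.4964, -0.0179,  0.1113]))] [(0.48, array([ 0.4892, -0.1044,  0.1116])), (0.41, array([0.5194, 0.0974, 0.1208]))]
```

View pics/wr_tr.png

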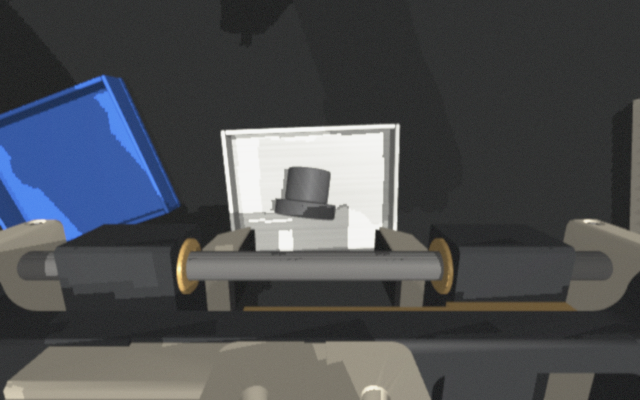

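View pics/top_tr.png

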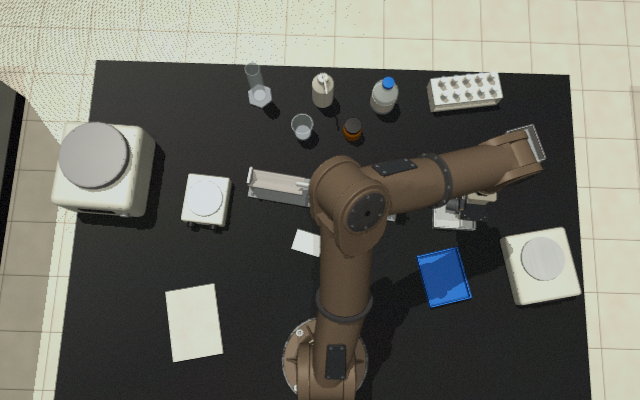

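The collar lies in the tray at wrist px (307,190), and both sleeves are still on the bar. Now sleeve A.

Run:
```python
from h import *
y=-.071
move_ptp(S(0,y,.25),Q()); move_gripper(.09)
print(line_to(S(0,y,.102),Q(),v=.15,guard=8))
f0=get_ft_force()
move_gripper(.044,f_grip=15); print(get_gripper_width(),get_ft_force()-f0)
line_to(S(0,y,.1065),Q(),v=.04); print(get_ft_force()-f0)
print(line_to(S(0,.125,.1065),Q(),v=.1,guard=12),toS(get_tcp_pos()),get_ft_force()-f0,get_gripper_width(),get_clock())
save('side_a',camera('side'));save('wr_a',camera('wrist'))
im=cv2.imread('pics/side_a.png');cv2.imwrite('pics/side_az.png',cv2.resize(im[60:320,200:440],None,fx=2.3,fy=2.3))
```

```text
False
0.048432579132656826 [-0.57815008 -0.73119175  0.70778079]
[-0.17645218 -0.80726431 -0.24372535]
False [1.000e-04 1.244e-01 1.066e-01] [ 0.07098174 -0.26133683 -0.74982871] 0.04875787434914036 23.6917
```

View pics/side_az.png

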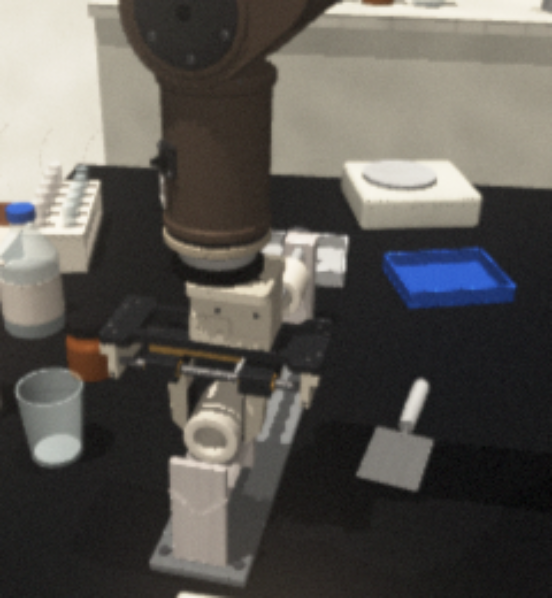

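View pics/wr_a.png

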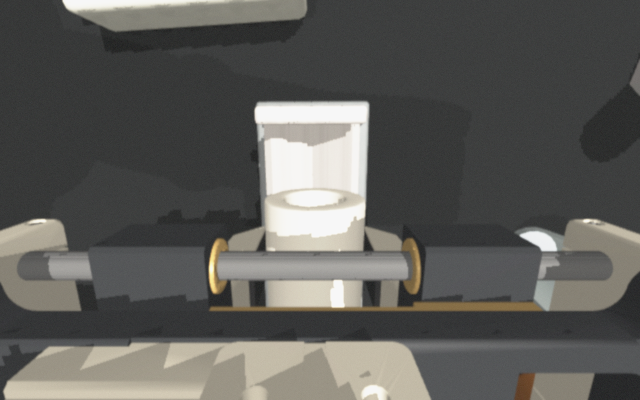

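Run:
```python
from h import *
pos,q=get_tcp_pos(),get_ee_rot(); T=T_cam('wrist',pos,q); print(toS(T[:3,3]),T[:3,:3].round(2).tolist())
print(toS(pos))
# predicted pixels of level sleeve front face top/bottom, back
for y in (0.030,-.03):
  for z in (.142,.0925,.132,.102): print(y,z,proj('wrist',S(0,.125+y,z),T).round(0),proj('side',S(0,.125+y,z)).round(1))
im=cv2.imread('pics/side_a.png');cv2.imwrite('pics/side_azz.png',cv2.resize(im[200:300,250:350],None,fx=6,fy=6,interpolation=cv2.INTER_CUBIC))
```

```text
[0.     0.1903 0.2644] [[0.99, -0.14, -0.03], [-0.15, -0.96, -0.24], [0.0, 0.25, -0.97]]
[1.000e-04 1.246e-01 1.066e-01]
0.03 0.142 [314. 210.] [290.8 241.7]
0.03 0.0925 [314. 186.] [291.1 261.1]
0.03 0.132 [314. 204.] [290.9 245.7]
0.03 0.102 [314. 190.] [291.1 257.5]
-0.03 0.142 [315. 335.] [299.  225.2]
-0.03 0.0925 [315. 282.] [299.  243.9]
-0.03 0.132 [315. 322.] [299.  229.1]
-0.03 0.102 [315. 290.] [299.  240.4]
```

View pics/side_azz.png

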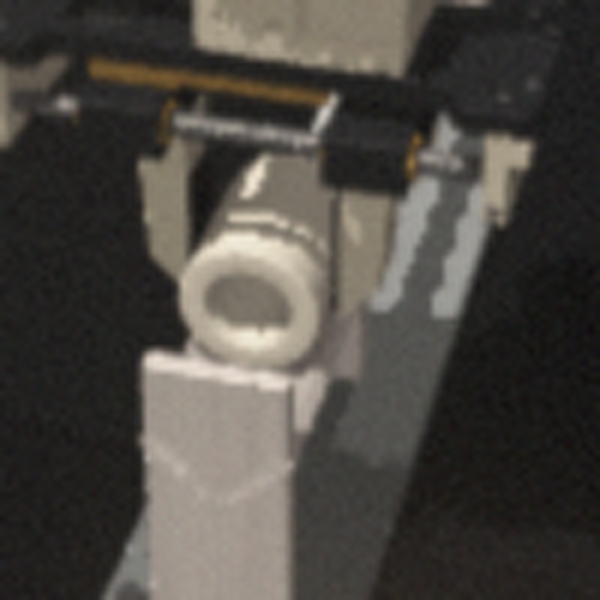

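Seeing the front face is expected, because the camera sits 65 mm ahead of the tool. The predicted edges match, so the sleeve is level. Now I'll lower it and push it to the stop.

Run:
```python
from h import *
f0=get_ft_force()
line_to(S(0,.145,.1065),Q(),v=.1)
print(line_to(S(0,.145,.0975),Q(),v=.03,guard=4),toS(get_tcp_pos()),get_ft_force()-f0)
print(line_to(S(0,.166,toS(get_tcp_pos())[2]),Q(),v=.03,guard=5),toS(get_tcp_pos()),get_ft_force()-f0)
p=toS(get_tcp_pos())
move_gripper(.07); dwell(.2)
print(line_to(S(0,p[1],.25),Q(),v=.15),get_clock())
line_to(S(0,.06,.30),Q(),v=.2)
save('side_b',camera('side'));pos,q=get_tcp_pos(),get_ee_rot();save('wr_b',camera('wrist'));T=T_cam('wrist',pos,q)
for l in ['sleeve_a_center','sleeve_b_center']:
    print(l,[(a[0],toS(a[1])) for a in spot('wrist',l,T,3)],[(a[0],toS(a[1])) for a in spot('side',l,n=3)])
print(get_clock())
```

```text
True [-0.0006  0.1447  0.0992] [-0.93169447  0.49754858  0.71923793]
True [-0.0004  0.1597  0.0992] [-0.84453849 -0.73026435  6.41078346]
False 26.9
sleeve_a_center [(0.93, array([0.0021, 0.1559, 0.1063]))] [(0.66, array([-0.0048,  0.1585,  0.1066]))]
sleeve_b_center [] [(0.88, array([-0.0014, -0.1577,  0.1159])), (0.17, array([ 0.0418, -0.4396,  0.0273]))]
27.9083
```

View pics/wr_b.png

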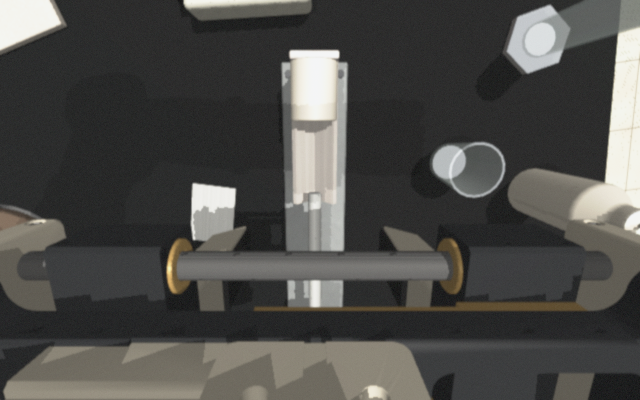

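Sleeve A sits in the V against the stop (px 315, rows 57–120). Now sleeve B, after a quick look for its position.

Run:
```python
from h import *
line_to(S(0,-.19,.28),Q(),v=.25)
pos,q=get_tcp_pos(),get_ee_rot();save('wr_c',camera('wrist'));T=T_cam('wrist',pos,q)
print([(a[0],toS(a[1])) for a in spot('wrist','sleeve_b_center',T,3)])
for y in (-.157+.03,-.157-.03): print(proj('wrist',S(0,y,.1375),T))
```

```text
[(0.72, array([ 0.0024, -0.157 ,  0.1105]))]
[314.33268072 126.14587847]
[314.37483593 188.15617983]
```

View pics/wr_c.png

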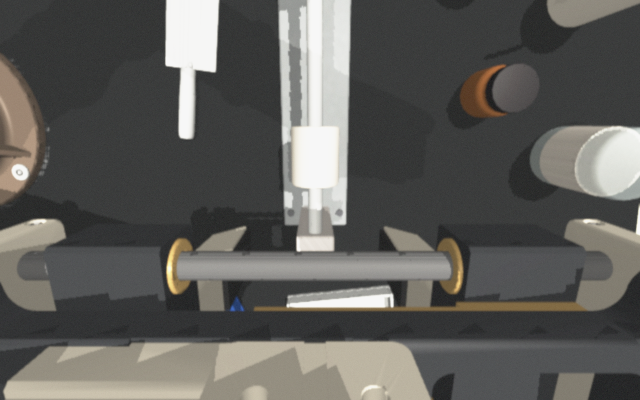

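Run:
```python
from h import *
y=-.157
line_to(S(0,y,.25),Q(),v=.2); move_gripper(.09)
print(line_to(S(0,y,.102),Q(),v=.15,guard=8))
f0=get_ft_force()
move_gripper(.044,f_grip=15); print(get_gripper_width(),get_ft_force()-f0)
line_to(S(0,y,.1065),Q(),v=.04); print(get_ft_force()-f0)
print(line_to(S(0,.089,.1065),Q(),v=.1,guard=12),toS(get_tcp_pos()),get_ft_force()-f0,get_clock())
f0=get_ft_force()
print(line_to(S(0,.089,.0975),Q(),v=.03,guard=4),toS(get_tcp_pos()),get_ft_force()-f0)
z=toS(get_tcp_pos())[2]
print(line_to(S(0,.110,z),Q(),v=.03,guard=6),toS(get_tcp_pos()),get_ft_force()-f0,get_clock())
save('wr_d',camera('wrist'));save('side_d',camera('side'))
im=cv2.imread('pics/side_d.png');cv2.imwrite('pics/side_dz.png',cv2.resize(im[150:320,220:400],None,fx=3.4,fy=3.4))
```

```text
False
0.04894872459821735 [-0.03370577  1.25179469  1.17674989]
[-0.83806708  0.08140694 -1.73583553]
False [0.     0.0886 0.1065] [ 0.6157241   0.80295577 -1.50984475] 34.8333
True [-0.0006  0.0889  0.0991] [-0.7318367  -1.22968121  0.11647169]
True [-0.0006  0.1001  0.099 ] [-1.90403518 -0.47431116  0.98698975] 35.5917
```

View pics/wr_d.png

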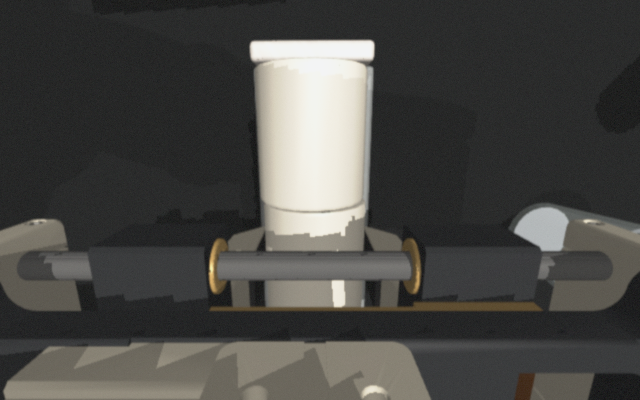

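View pics/side_dz.png

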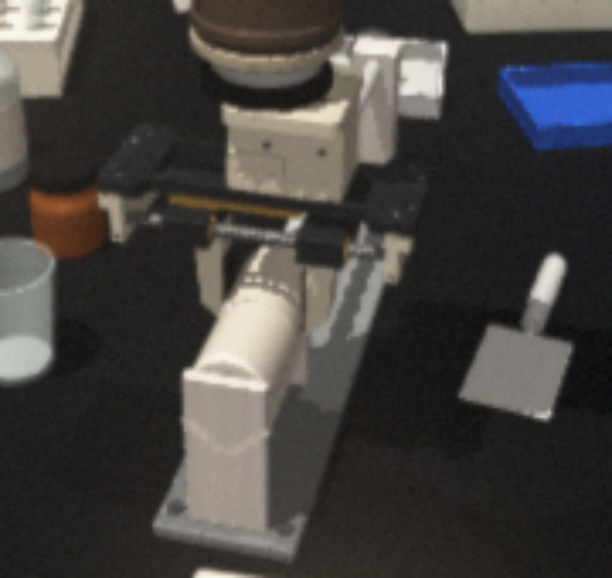

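The two sleeves touch at row ~207 and the first reaches the stop at row ~60. I'll release and check.

Run:
```python
from h import *
move_gripper(.07); dwell(.2)
p=toS(get_tcp_pos())
line_to(S(0,p[1],.25),Q(),v=.15)
line_to(S(0,.03,.28),Q(),v=.2); dwell(.3)
pos,q=get_tcp_pos(),get_ee_rot();save('wr_e',camera('wrist'));save('side_e',camera('side'));save('top_e',camera('top'));T=T_cam('wrist',pos,q)
for c in('wrist','side','top'):
    print(c,[(a[0],toS(a[1])) for a in spot(c,'sleeve_a_center',T if c=='wrist' else None,3)])
print(spot('top','collar_center',n=3),spot('top','beaker_center'),spot('top','jar_center'))
for y in (.188,.128,.068): print(y,proj('wrist',S(0,y,.1335),T).round(1),proj('wrist',S(.025,y,.1085),T).round(1),proj('wrist',S(-.025,y,.1085),T).round(1))
print(get_clock())
im=cv2.imread('pics/wr_e.png');cv2.imwrite('pics/wr_ez.png',cv2.resize(im[20:220,230:400],None,fx=3,fy=3,interpolation=cv2.INTER_CUBIC))
im=cv2.imread('pics/side_e.png');cv2.imwrite('pics/side_ez.png',cv2.resize(im[140:310,220:400],None,fx=3.4,fy=3.4,interpolation=cv2.INTER_CUBIC))
```

```text
wrist [(0.61, array([0.0008, 0.1587, 0.1062]))]
side [(0.56, array([-0.0024,  0.1594,  0.1027]))]
top [(0.53, array([0.0024, 0.1573, 0.112 ]))]
[(0.53, array([ 0.4875, -0.3866,  0.0265]))] [] [(0.93, array([ 0.7228, -0.066 ,  0.0386]))]
0.188 [314.7  15. ] [340.6  23.7] [288.6  23.7]
0.128 [314.7  87. ] [339.4  89.7] [289.9  89.7]
0.068 [314.7 152. ] [338.3 149.7] [291.  149.8]
38.9083
```

View pics/wr_ez.png

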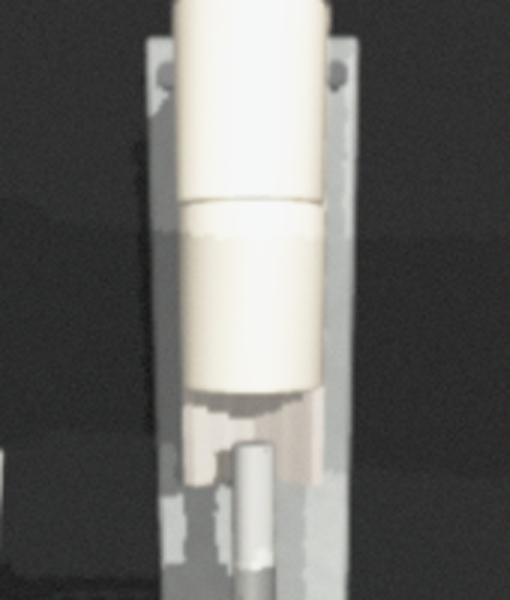

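View pics/side_ez.png

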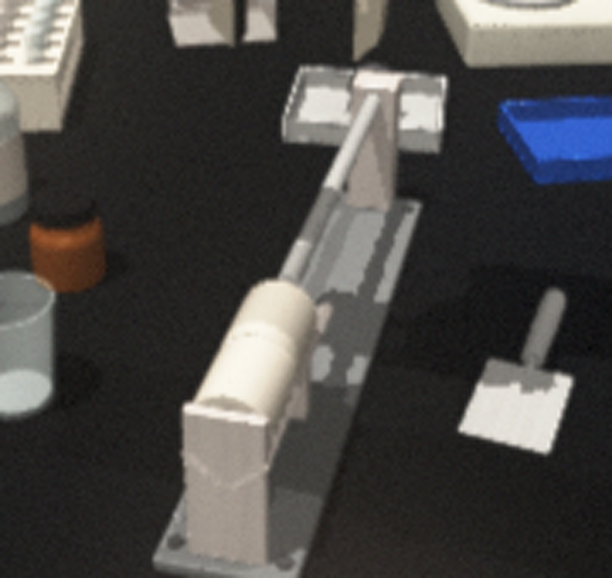

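Both sleeves lie square: the joint is at row 87 (predicted 87) and B's near end at row ~150 (predicted 150–152). The collar is still in the tray and the robot is clear.

Run:
```python
from h import *
print(get_ft_force()); job_done(); print(get_clock())
```

```text
[-0.04604846  0.97227728 -0.06264376]
the job is handed in; nothing more can be done
the job is handed in; nothing more can be done
```

The job is handed in at about 39 s on the robot's clock, against the 67 s limit. `job_done()` gives no verdict, so this rests on my own last checks.

I pulled the collar off the bar and set it in the steel tray while both sleeves stayed on the bar. I then slid sleeve A and sleeve B off into the V-cradle and pushed each until the force guard stopped it. A went against the end stop and B against A.

**Sleeves:**
- **Position in the row:** In the wrist picture the joint between the sleeves and B's near end are within about 2 px of where a closed row should appear. This puts A's centre at y ≈ 0.158 m and B's at about 0.098 m, both central and square in the V.
- **Height:** The networks disagreed on A's height: 0.106 m from the wrist view, 0.103 m from the side and 0.112 m from the top. That is about their stated 4 mm accuracy around the expected 0.1085 m. The predicted edges use the task's height, so nothing measured the final height more closely than that.

**Collar:** It was last seen in the tray about 15 mm from its centre, at rest.

**Beaker and jar:** The jar is within 2 mm of its starting position. The network did not report the beaker in the final top view, but the side view shows it standing, and the arm never touched it.

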